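# Fit the filter cell to the bench fume extractor and hold it home

### The arm

A 7-joint arm with a two-finger parallel gripper is mounted at the origin on the work surface. World frame = base frame: x ahead of the robot, y to its left, z up, the work surface at z = 0. Lengths are in m, angles in rad, forces in N, time in s.
With the tool pointing down it reaches from about 0.4 to 0.9 m from the base axis. Payload 5.6 kg.
Tool frame: the origin (TCP) lies between the finger pads; the fingertips stand 19 mm ahead of it and the grasp point (between the pads) is the TCP; z points along the fingers, x is the direction in which the jaws open and shut, and the axes are right-handed (so a half turn about z gives the same grasp; the last joint's range is limited). The gripper opens to 92 mm and grips with 3 to 60 N. Pads are 20 mm wide; open, the fingers measure 128 mm over their backs; the gripper's body (75 mm by 189 mm) begins 69 mm behind the grasp point.
Start: joints at [-1.226, 0.468, -0.012, 1.603, 0.006, 1.071, -0.056], TCP at [0.246, 0.602, 0.205] pointing down, gripper open.
Joint ranges: [-2.53, 2.53], [-0.31, 2.02], [-1.57, 1.55], [0.28, 2.44], [-1.29, 4.43], [0.15, 1.84], [-2.92, 2.92]. Speed limits (rad/s): [2.57, 2.57, 3.14, 3.14, 3.14, 3.14, 3.14].

### API

Orientations are given as a unit quaternion [w, x, y, z].
In Python, from station import manip, snapshot, outline_of, landmark_of gives the robot as it stands.
- The arm moves only by the tool step_arm, never from a script. Its argument "plan" is a list of rows, each a list of 5 numbers: the opening, from -1 (shut) to 1 (fully open), so that 0 is half open, then the shift along the tool's x, y, z in cm, then the turn about the tool's z in degrees. In form: [[hand, x, y, z, spin], ...]. A call has 1 to 5 rows; each row is the pose to reach, as a shift and turn from the pose commanded when the call began, along the tool's axes at that moment; what a row does not reach only later rows make up. A row lasts 1/8 s, in which the tool goes at most 62.5 mm and 10.7 degrees, less where a joint would pass 70% of its speed; a pose out of reach is approached as far as the arm can. A call with a gripper value outside its range is refused whole. The fingers move at their own pace and stop on an object; "grip_force" is the grip in N (left out, the last holds). Time passes only in rows, so rows that repeat a pose let the fingers close. It gives the time, the measured TCP pose, the force and the opening at its end, in the units of the state.
- manip.read_state(): the state, without advancing time (a new reading comes with each control period).
- snapshot(name): name is "side" or "top" or "wrist"; returns a dict with "pixels" (480x640x3 uint8, red, green, blue), "range_z" (480x640 float32, m along the optical axis (not along the pixel's ray), 0 where there is no reading), "fovy" (degrees; the focal length in pixels is half the picture's height over the tangent of half this angle, whatever the lens; pixels are square), "cx", "cy" (the principal point, pixels), "k1" (the pictures are not rectified: a ray, as slopes to the right and down, at radius r is drawn at 1 + k1 r^2 times it, then the intrinsics apply), "rvec" (rotation vector, rad) and "tvec" (3), from world to camera coordinates, as OpenCV has them. Camera axes: x right, y down, z forward; pixel columns grow to the right and rows downward; lengths in m; the calibration is good to about 2 mm. A picture is of the moment at which its call begins.
- manip.hand_in(): hands the job in, once; it reports no verdict.
Trained networks look in the newest picture that a camera, given by its name, has taken for a name from the list of things; names that differ only in an ending like _2 or _b are one class to them, and where a whole thing is asked for, a point or a joint stands for the part that bears it (a point fixed in the world has none). Each returns a list of dicts, best first, with "score" (0 to 1); they miss things now and then, are a little off and sometimes report something else, mostly with a low value. They report only what shows in the picture. A call takes as long as a camera call. They do not tell look-alikes from the thing itself.
- outline_of(label, camera): "region" (480x640 bool, what is visible of it).
- landmark_of(label, camera): "xyz" ([x, y, z] in m, in world coordinates, good to about 4 mm: a listed point, or the origin of a listed thing).
The state is a dict: "time_s": time; "q": joint angles; "qd": joint speeds; "tau": joint torques, N m; "tool_pos": TCP position; "orientation": TCP orientation; "ft_force": force on the tool from outside, world axes, zero at the start; "wrist_torque": the same for the moment, N m; "grip_width": finger opening in m.
Only numpy, scipy, OpenCV 4.12 (cv2) and the standard library are available. Lean on these libraries where they do the work, as an engineer would, in place of code of your own. Each camera call takes 0.05 s, during which the arm holds its last target. There are 200 camera calls.

### The job

Fit the filter cell from the pine holder block to the inlet on top of the fume extractor: put the stem under the cell through the eye in the middle of the inlet, lower it, and turn the cell by its knurled collar until the hidden keyways drop over the inlet's pins. Then push the cell fully home against its sprung seal and finish while still gripping it and holding it down there (the wire bail is swung over it afterwards). Leave the wood slices, the sanding block and the screwdriver lying round the holder block and on the extractor where they are.

Things in the scene. Friction and masses are not known exactly. Their poses are not given: they have to be found in the camera images.
- cell_centre (a point): the filter cell, ivory-white plastic, 110 to 230 g: an upright round can 58 mm in diameter, 59 mm high, slatted grille on top. Its upper half, 30 to 59 mm above the lower rim, is the solid knurled collar to grip, turn and push by. This point: on the axis, in the middle of the collar, 44 mm above the rim, 69 mm above the stem's end; z up along the axis
- cell: the same cell; origin on its axis at the lower rim. Below the collar is a hollow skirt (bore 43 mm); inside it, out of sight, a lip has three keyways 120 degrees apart, 10 mm wide, open at the rim. Its yaw reading does not tell how the keyways lie to the inlet's pins, whose angle is unknown
- cell_stem (a point): the tip of the cell's steel stem (8 mm in diameter, conical end), on the cell's axis, 25 mm below the rim; axes as the cell's
- rack: fixed pine holder block 100 x 160 x 40 mm (x, y, z), origin under its centre. At the start the cell stands upright in it, stem down in a 14.5 mm hole, rim on the block's top; lift it at least 30 mm straight up to free it. Small brass nibs, 22 mm high, stand at the block's other end
- extractor: the fixed fume extractor: pale blue-grey case 250 x 280 x 110 mm (x, y, z), origin under its centre, front panel at -x, roughly facing the robot. On its top is the inlet: an aluminium spigot 40 mm in outer diameter, 30 mm high, over which the cell's skirt goes, with a three-spoke spider and guide eye inside its top
- inlet (a point): centre of the mouth of the guide eye (hole 11 mm, 8 mm deep, free below), level with the spigot's top, 140 mm above the bench; z up. The stem's tip is below this point by 37 mm while the lip rests on the pins, keyways not found; 47 mm when the keyways have dropped over the pins and the rim meets the seal; 51 mm when fully home
- seal (a joint): travel of the sprung rubber seal round the foot of the spigot, under the cell's rim: 0 m free, 0.004 m fully down (cell home), 2 N per mm, then a hard stop. Above it three 5 mm pins stand out 4.5 mm round the spigot, 120 degrees apart, angle unknown: turning the cell up to 60 degrees one way or the other finds them; it drops within about 6 degrees of true
- slice_big: bystander: round wood slice with a burnt pattern, 104 mm across and 14 mm thick, lying behind the holder block; origin under its centre
- slice_small: bystander: small round wood slice with a burnt pattern, 68 mm across and 10 mm thick, lying on the extractor's top behind the inlet; origin under its centre
- sanding_block: bystander: cork sanding block 45 x 90 x 28 mm, lying in front of the holder block; origin under its centre
- screwdriver: bystander: orange-handled screwdriver lying on the extractor's top beside the inlet, on the -y side
Mind the look-alikes: they are no part of the job. Leave any turquoise look-alike of the cell alone.

How it is judged:
By the outcome, as a careful person would: the job done as asked, in the order asked, and still so for the second after the job is handed in, while the arm keeps its last pose, push and grip.
It also fails if it takes over 67 s, if anything falls off the work surface, if the arm or the gripper's body presses on something with over 40 N, if the wrist force passes 120 N, or if a joint passes its speed limit or range.

## Working session

There is one attempt and no reset: what is moved stays moved. The work goes in short steps, Python scripts to look and compute and a tool call to move; the robot and the scene stay as the last step left them, time stands still between calls to the robot, and variables do not carry over. Pictures are saved under pics/ and viewed, about 8 in all and at most 12, crops included, and the job is handed in when it is done.

Besides the shell and the picture viewer there is one more tool, called after "Call:" as a command line: name --pt "numbers of a row" for each row, then --argument value for the rest. step_arm: Moves the arm, as the interface text tells. Its arguments: {"type":"object","properties":{"plan":{"type":"array"},"grip_force":{"type":"number"}},"required":["plan"]}

```bash
mkdir -p pics
cat > h.py <<'E'
import numpy as np, cv2
from scipy.spatial.transform import Rotation as R
from station import manip, snapshot, outline_of, landmark_of
def save(s,n): cv2.imwrite('pics/'+n, s['pixels'][:,:,::-1])
def pts(s):
    "world xyz per pixel"
    f=240/np.tan(np.radians(s['fovy'])/2)
    K=np.array([[f,0,s['cx']],[0,f,s['cy']],[0,0,1]])
    v,u=np.mgrid[0:480,0:640]
    p=cv2.undistortPoints(np.stack([u,v],-1).reshape(-1,1,2).astype(float),K,np.array([s['k1'],0,0,0,0.])).reshape(480,640,2)
    z=s['range_z'].astype(float)
    c=np.dstack([p*z[...,None],z])
    Rm=cv2.Rodrigues(np.array(s['rvec'],float))[0]
    w=(c-np.array(s['tvec']).reshape(3))@Rm
    w[z<=0]=np.nan
    return w
def st():
    s=manip.read_state()
    for k in ['time_s','tool_pos','orientation','ft_force','wrist_torque','grip_width','q']: print(k,np.round(s[k],4))
    return s
E
python3 - <<'E'
from h import *
st()
a=[]
for n in ['side','top']:
    s=snapshot(n); a.append(s['pixels'][:,:,::-1])
    for l in ['cell','cell_centre','cell_stem','inlet','rack','extractor','slice_big','slice_small','sanding_block','screwdriver']:
        print(n,l,[(np.round(d['xyz'],3).tolist(),round(d['score'],2)) for d in landmark_of(l,n)])
cv2.imwrite('pics/a.png',cv2.resize(np.vstack(a),(0,0),fx=.625,fy=.625)); cv2.imwrite('pics/top.png',a[1]);cv2.imwrite('pics/side.png',a[0])
E
```

```text
time_s 0.0
tool_pos [0.2457 0.6012 0.204 ]
orientation [ 5.000e-04  8.301e-01  5.576e-01 -7.000e-04]
ft_force [0.6786 0.2247 0.1575]
wrist_torque [-0.0029  0.0494 -0.0013]
grip_width 0.0918
q [-1.226   0.4684 -0.0116  1.6036  0.006   1.0714 -0.0563]
side cell [([0.421, -0.105, 0.034], 0.98), ([0.515, -0.084, 0.027], 0.89), ([0.555, -0.228, 0.041], 0.71), ([0.554, -0.257, 0.0], 0.69)]
side cell_centre [([0.557, -0.224, 0.085], 0.95), ([0.558, -0.086, 0.027], 0.89), ([0.378, -0.09, 0.03], 0.61)]
side cell_stem [([0.555, -0.228, 0.014], 0.8), ([0.449, -0.102, 0.03], 0.65), ([0.487, -0.087, 0.027], 0.58)]
side inlet [([0.476, 0.257, 0.143], 0.59)]
side rack [([0.551, -0.254, 0.002], 0.82), ([0.443, -0.247, 0.002], 0.65)]
side extractor [([0.523, 0.25, -0.001], 0.6)]
side slice_big [([0.683, -0.224, -0.003], 0.64)]
side slice_small [([0.596, 0.203, 0.108], 0.6)]
side sanding_block [([0.444, -0.25, -0.002], 0.97)]
side screwdriver [([0.536, 0.137, 0.112], 0.95)]
top cell [([0.417, -0.103, 0.029], 0.85), ([0.508, -0.09, 0.028], 0.78)]
top cell_centre [([0.555, -0.084, 0.027], 0.89), ([0.377, -0.092, 0.028], 0.79), ([0.554, -0.224, 0.082], 0.76)]
top cell_stem [([0.488, -0.09, 0.028], 0.93), ([0.443, -0.108, 0.028], 0.93), ([0.552, -0.228, 0.017], 0.55)]
top inlet [([0.479, 0.256, 0.145], 0.93)]
top rack [([0.553, -0.258, -0.004], 0.74)]
top extractor [([0.522, 0.256, 0.002], 0.71), ([0.533, 0.137, 0.109], 0.44), ([0.601, 0.203, 0.108], 0.43)]
top slice_big [([0.68, -0.225, -0.0], 0.98)]
top slice_small [([0.597, 0.203, 0.107], 0.83)]
top sanding_block [([0.444, -0.249, 0.004], 0.86)]
top screwdriver [([0.533, 0.142, 0.111], 0.84), ([0.548, -0.221, 0.038], 0.68)]
```

View pics/top.png

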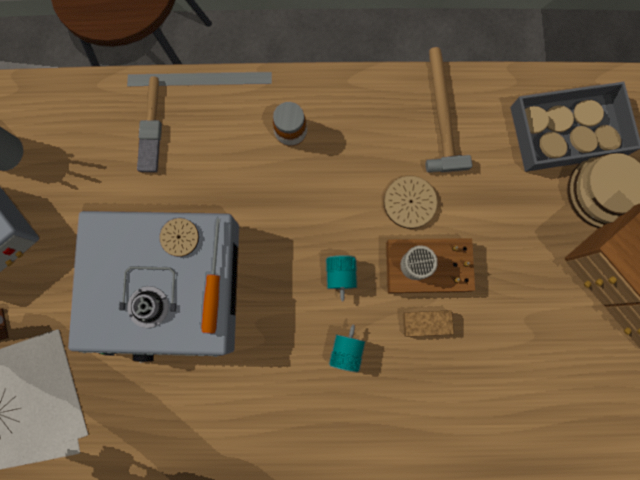

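View pics/side.png

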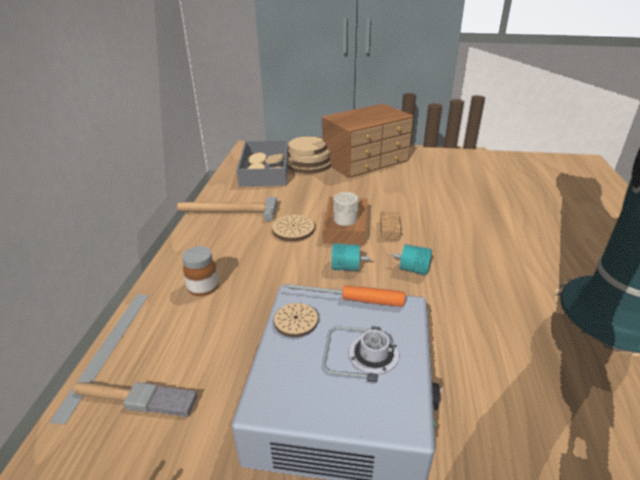

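The white cell stands in the holder at top-view pixel (420,262), with the inlet at (147,306). The two turquoise look-alikes lie at about (341,272) and (347,352). Next I'll refine both positions from depth and check the height of the bail.

Run:
```python
from h import *
for n in ['top','side']:
    s=snapshot(n); w=pts(s); x,y,z=np.moveaxis(w,-1,0)
    m=(np.hypot(x-.556,y+.225)<.05)&(z>.088)&(z<.12)
    c=cv2.minEnclosingCircle(w[m][:,:2].astype(np.float32)); print(n,'cell',c,np.median(w[m],0),np.percentile(z[m],[5,50,95]))
    m=(np.hypot(x-.478,y-.256)<.03)&(z>.132)&(z<.16)
    c=cv2.minEnclosingCircle(w[m][:,:2].astype(np.float32)); print('inlet',c,np.median(w[m],0),np.percentile(z[m],[5,50,95]))
    d=np.hypot(x-.478,y-.256)
    for lo,hi in [(.024,.035),(.035,.05),(.05,.065),(.065,.1),(.1,.15)]:
        m=(d>lo)&(d<hi); i=np.nanargmax(np.where(m,z,-1)); print(lo,np.percentile(z[m],[50,95,99,100]).round(3),w.reshape(-1,3)[i].round(3))
    m=(abs(x-.55)<.06)&(y<-.26)&(y>-.34)&(z>.05); print('nibs',w[m].max(0),w[m].min(0))
```

```text
top cell ((0.5549848675727844, -0.22461770474910736), 0.029348671436309814) [ 0.5550439  -0.22426934  0.09692156] [0.09306761 0.09692156 0.10069501]
inlet ((0.4780674874782562, 0.2548846900463104), 0.020717812702059746) [0.47728736 0.25578398 0.13876276] [0.13359615 0.13876276 0.14167951]
0.024 [0.115 0.119 0.121 0.131] [0.489 0.234 0.131]
0.035 [0.11  0.117 0.119 0.122] [0.479 0.208 0.122]
0.05 [0.11  0.113 0.117 0.12 ] [0.477 0.205 0.12 ]
0.065 [0.11  0.113 0.116 0.12 ] [0.545 0.23  0.12 ]
0.1 [0.109 0.131 0.136 0.14 ] [0.468 0.141 0.14 ]
nibs [ 0.58782691 -0.29598776  0.06479983] [ 0.52197327 -0.32416215  0.05028315]
side cell ((0.5546146631240845, -0.22214508056640625), 0.03060685098171234) [ 0.55471309 -0.21646883  0.0961215 ] [0.08958626 0.0961215  0.09882695]
inlet ((0.4797569513320923, 0.2565925717353821), 0.020577052608132362) [0.47896521 0.26080729 0.13814672] [0.13284584 0.13814672 0.14068857]
0.024 [0.115 0.119 0.125 0.129] [0.494 0.275 0.129]
0.035 [0.11  0.117 0.119 0.12 ] [0.478 0.305 0.12 ]
0.05 [0.11  0.113 0.116 0.118] [0.487 0.306 0.118]
0.065 [0.11  0.112 0.122 0.131] [0.471 0.158 0.131]
0.1 [0.109 0.121 0.134 0.137] [0.455 0.152 0.137]
nibs [ 0.52776843 -0.29481794  0.06079152] [ 0.52232525 -0.30256569  0.05132204]
```

Call:
step_arm --pt "1 0 0 -6 0" --pt "1 0 0 -12 0"

```text
time_s: 1.45
tool_pos: [0.2457, 0.6013, 0.3259]
orientation: [0.001, 0.83, 0.558, -0.001]
ft_force: [0.7, -0.0, 0.1]
grip_width: 0.0916
```

Call:
step_arm --pt "1 -4.32 3.99 0 0" --pt "1 -8.64 7.97 0 0" --pt "1 -12.96 11.96 0 0" --pt "1 -17.28 15.95 0 0" --pt "1 -21.6 19.93 0 0"

```text
time_s: 2.08
tool_pos: [0.3492, 0.3245, 0.3253]
orientation: [-0.0, 0.83, 0.558, 0.0]
ft_force: [1.5, 0.4, 0.6]
grip_width: 0.0922
```

Call:
step_arm --pt "1 -4.32 3.99 0 0" --pt "1 -8.64 7.97 0 0" --pt "1 -12.96 11.96 0 0" --pt "1 -17.28 15.95 0 0" --pt "1 -21.6 19.93 0 0"

```text
time_s: 2.7
tool_pos: [0.4519, 0.0493, 0.3255]
orientation: [0.0, 0.83, 0.558, 0.001]
ft_force: [1.9, 1.2, 0.3]
grip_width: 0.0919
```

Call:
step_arm --pt "1 -4.32 3.99 0 10" --pt "1 -8.64 7.97 0 20" --pt "1 -12.96 11.96 0 30" --pt "1 -17.28 15.95 0 40" --pt "1 -21.6 19.93 0 50"

```text
time_s: 3.32
tool_pos: [0.5549, -0.2258, 0.3253]
orientation: [-0.0, 0.988, 0.152, 0.001]
ft_force: [1.0, -0.1, 0.2]
grip_width: 0.0922
```

Call:
step_arm --pt "1 0 0 4 9" --pt "1 0 0 8 17.5" --pt "1 0 0 10.5 17.5" --pt "1 0 0 10.5 17.5"

```text
time_s: 3.82
tool_pos: [0.5532, -0.2236, 0.2183]
orientation: [-0.0, 1.0, 0.003, -0.002]
ft_force: [-0.5, -0.5, 0.8]
grip_width: 0.0919
```

Run:
```python
from h import *
st(); s=snapshot('wrist'); save(s,'w1.png'); w=pts(s); x,y,z=np.moveaxis(w,-1,0)
for l in ['cell','cell_centre']: print(l,[(np.round(d['xyz'],3).tolist(),round(d['score'],2)) for d in landmark_of(l,'wrist')])
m=(np.hypot(x-.556,y+.225)<.05)&(z>.088)&(z<.12)
print(cv2.minEnclosingCircle(w[m][:,:2].astype(np.float32)),np.median(w[m],0),np.percentile(z[m],[5,50,95]))
```

```text
time_s 3.825
tool_pos [ 0.5532 -0.2236  0.2183]
orientation [-4.0e-04  1.0e+00  2.5e-03 -1.9e-03]
ft_force [-0.4701 -0.5029  0.7551]
wrist_torque [-0.0879  0.0507  0.0226]
grip_width 0.0919
q [-0.2478  0.4339  0.7636  1.7605 -0.3337  1.0857  0.6339]
cell [([0.419, -0.099, 0.026], 0.8), ([0.516, -0.09, 0.03], 0.73), ([0.549, -0.224, 0.039], 0.61)]
cell_centre [([0.551, -0.226, 0.086], 0.79), ([0.377, -0.089, 0.03], 0.76), ([0.558, -0.084, 0.032], 0.72)]
((0.5539044737815857, -0.22600100934505463), 0.029330028221011162) [ 0.55372524 -0.22451454  0.0973448 ] [0.09519522 0.0973448  0.1001053 ]
```

View pics/w1.png

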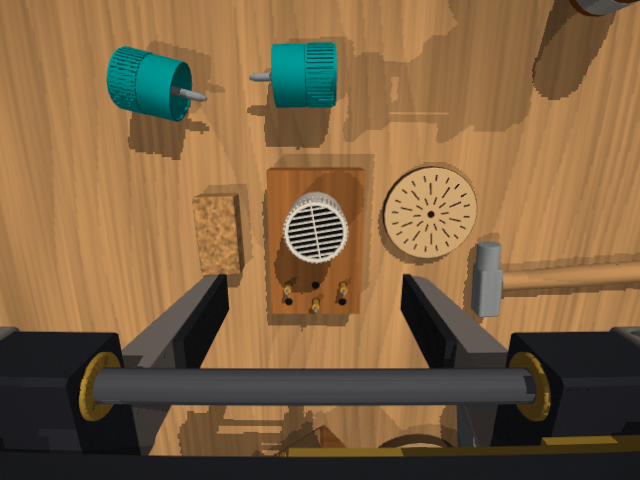

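The wrist view shows the white cell upright at pixel (316,228), centred between the jaws. The nibs at (315,300) and the bystanders are clear of the fingers. I'll go down and grip.

Call:
step_arm --pt "1 0.1 0.15 4 0" --pt "1 0.1 0.15 8 0" --pt "1 0.1 0.15 11 0" --pt "1 0.1 0.15 13.4 0" --pt "1 0.1 0.15 13.4 0"

```text
time_s: 4.6
tool_pos: [0.5551, -0.2256, 0.0858]
orientation: [-0.0, 1.0, 0.003, -0.0]
ft_force: [-0.1, -0.2, 0.3]
grip_width: 0.0919
```

Call:
step_arm --pt "0.4 0 0 0 0" --pt "0.2 0 0 0 0" --pt "-1 0 0 0 0" --pt "-1 0 0 0 0" --pt "-1 0 0 0 0" --grip_force 40

```text
time_s: 5.22
tool_pos: [0.5553, -0.2258, 0.0865]
orientation: [-0.0, 1.0, 0.002, 0.0]
ft_force: [-2.2, 1.2, 3.9]
grip_width: 0.0555
```

Run:
```python
from h import *
st()
```

```text
time_s 5.225
tool_pos [ 0.5553 -0.2258  0.0865]
orientation [-1.0e-04  1.0e+00  2.4e-03  2.0e-04]
ft_force [-2.2407  1.155   3.9292]
wrist_torque [0.1111 0.4858 0.0531]
grip_width 0.0555
q [-0.1594  0.6     0.6617  1.8542 -0.4797  0.8518  0.7467]
```

Call:
step_arm --pt "-1 0 0 -2 0" --pt "-1 0 0 -5 0" --pt "-1 0 0 -9 0" --pt "-1 0 0 -14 0" --pt "-1 0 0 -18 0"

```text
time_s: 5.85
tool_pos: [0.5553, -0.2261, 0.2689]
orientation: [0.0, 1.0, 0.002, 0.001]
ft_force: [1.2, 0.7, -1.9]
grip_width: 0.0552
```

Run:
```python
from h import *
st()
for n in ['side','top']:
    snapshot(n)
    for l in ['cell_centre','cell_stem','cell']: print(n,l,[(np.round(d['xyz'],3).tolist(),round(d['score'],2)) for d in landmark_of(l,n) if d['xyz'][2]>.1])
```

```text
time_s 5.85
tool_pos [ 0.5553 -0.2261  0.2689]
orientation [2.0e-04 1.0e+00 2.1e-03 9.0e-04]
ft_force [ 1.1713  0.7162 -1.8923]
wrist_torque [-0.045   0.0041 -0.038 ]
grip_width 0.0552
q [-0.2716  0.3867  0.7951  1.702  -0.2964  1.176   0.6059]
side cell_centre [([0.558, -0.228, 0.265], 0.7)]
side cell_stem [([0.559, -0.23, 0.193], 0.92)]
side cell [([0.559, -0.226, 0.223], 0.57)]
top cell_centre []
top cell_stem [([0.556, -0.226, 0.196], 0.78)]
top cell [([0.554, -0.223, 0.22], 0.8)]
```

Call:
step_arm --pt "-1 -0.5 -3 0 0" --pt "-1 -1.3 -8 0 0" --pt "-1 -2.2 -13.5 0 0" --pt "-1 -3 -19 0 0" --pt "-1 -3.9 -24.5 0 0"

```text
time_s: 6.88
tool_pos: [0.5141, 0.0207, 0.2652]
orientation: [0.0, 1.0, 0.002, -0.001]
ft_force: [1.3, -0.2, -1.1]
grip_width: 0.0551
```

Call:
step_arm --pt "-1 -0.9 -5.5 0 0" --pt "-1 -1.8 -11 0 0" --pt "-1 -2.7 -16.5 0 0" --pt "-1 -3.5 -21 0 0" --pt "-1 -3.8 -23.7 0 0"

```text
time_s: 7.5
tool_pos: [0.4744, 0.2583, 0.2648]
orientation: [0.001, 1.0, 0.004, -0.001]
ft_force: [-0.1, -0.5, -2.0]
grip_width: 0.0553
```

Call:
step_arm --pt "-1 0 0 2 0" --pt "-1 0 0 2.5 0" --pt "-1 0 0 2.5 0"

```text
time_s: 7.88
tool_pos: [0.4758, 0.255, 0.2405]
orientation: [0.001, 1.0, 0.002, -0.001]
ft_force: [0.4, 0.5, -2.2]
grip_width: 0.0553
```

Run:
```python
from h import *
st()
for n in ['side','top','wrist']:
    s=snapshot(n); save(s,'b_%s.png'%n)
    for l in ['cell_centre','cell_stem','inlet']: print(n,l,[(np.round(d['xyz'],4).tolist(),round(d['score'],2)) for d in landmark_of(l,n) if d['xyz'][2]>.1])
a=cv2.imread('pics/b_side.png'); b=cv2.imread('pics/b_wrist.png')
a=cv2.resize(a[250:410,270:470],(0,0),fx=3,fy=3,interpolation=cv2.INTER_CUBIC); cv2.imwrite('pics/b1.png',a)
```

```text
time_s 7.875
tool_pos [0.4758 0.255  0.2405]
orientation [ 6.0e-04  1.0e+00  1.8e-03 -5.0e-04]
ft_force [ 0.432   0.4664 -2.168 ]
wrist_torque [-0.0403  0.0074  0.0134]
grip_width 0.0553
q [-1.047   0.2616  0.5909  1.8653 -0.1647  1.0648 -0.3877]
side cell_centre [([0.4759, 0.2533, 0.2358], 0.8)]
side cell_stem []
side inlet [([0.477, 0.2526, 0.138], 0.68)]
top cell_centre [([0.48, 0.2579, 0.2405], 0.88)]
top cell_stem [([0.4756, 0.2549, 0.1706], 0.89)]
top inlet [([0.479, 0.2519, 0.1482], 0.73), ([0.4716, 0.2592, 0.1909], 0.42)]
wrist cell_centre [([0.4745, 0.2579, 0.2366], 0.56)]
wrist cell_stem []
wrist inlet []
```

View pics/b1.png

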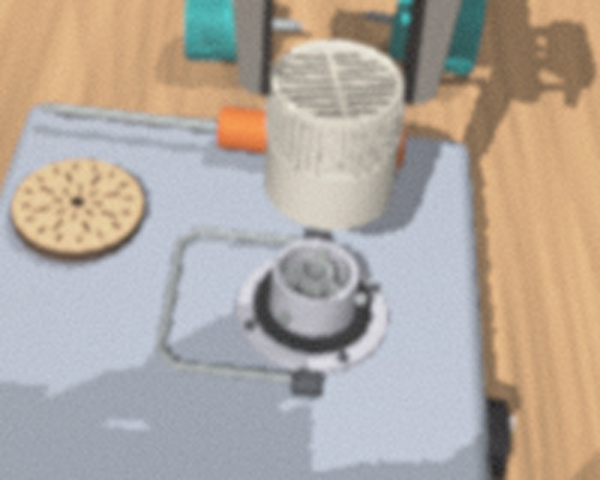

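View pics/b_wrist.png

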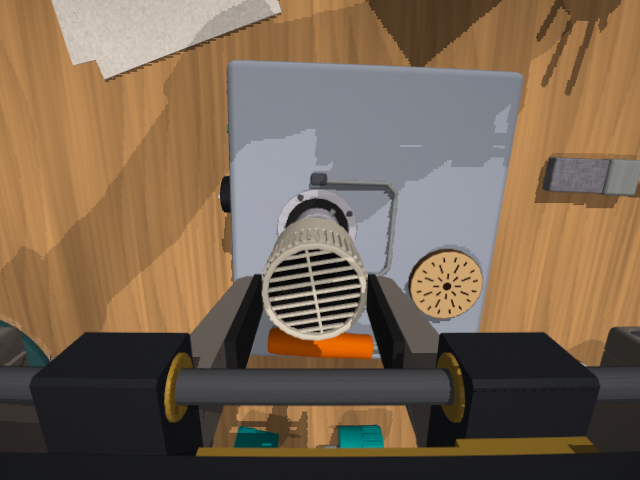

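The side crop shows the stem above and just behind the spigot, whose mouth is at about (316,268) in the crop. One pin is visible on the spigot's +y/-x side at about (362,298). I'll measure cell and inlet within the same cameras so calibration errors cancel.

Run:
```python
from h import *
from scipy.optimize import least_squares
def circ(p,r):
    # circle fit of outer edge pts at known radius: pick hull of convex outline
    h=cv2.convexHull(p[:,:2].astype(np.float32)).reshape(-1,2)
    q=least_squares(lambda c:np.hypot(*(h-c).T)-r,h.mean(0),loss='soft_l1',f_scale=.001); return q.x
for n in ['side','top']:
    s=snapshot(n); w=pts(s); x,y,z=np.moveaxis(w,-1,0)
    o=outline_of('cell',n)
    reg=max(o,key=lambda d:np.nansum((z[d['region']]>.19)))['region']
    m=reg&(np.hypot(x-.4765,y-.255)<.034)&(z>.244)&(z<.27)
    print(n,m.sum(),'cell top',circ(w[m],.029),np.median(z[m]))
    m=(np.hypot(x-.4765,y-.255)<.035)&(z>.2)&(z<.24); p=w[m][:,:2]
    if m.sum()>50: print('  cell side',least_squares(lambda c:np.hypot(*(p-c).T)-.029,[.4765,.255],loss='soft_l1',f_scale=.001).x,m.sum())
    m=(np.hypot(x-.478,y-.255)<.024)&(z>.136)&(z<.146); print('  inlet',m.sum(), circ(w[m],.020))
    m=(np.hypot(x-.478,y-.255)<.024)&(z>.123)&(z<.136); p=w[m]; p=p[:,:2]
    print('  spigot side',least_squares(lambda c:np.hypot(*(p-c).T)-.020,[.478,.255],loss='soft_l1',f_scale=.001).x,m.sum())
    m=(np.hypot(x-.476,y-.255)<.015)&(z>.16)&(z<.19); print('  stem',m.sum(),np.median(w[m],0),w[m][:,2].min() if m.any() else 0)
```

```text
side 1216 cell top [0.47682839 0.25887509] 0.2508780569752623
  cell side [0.47694981 0.25627704] 1026
  inlet 333 [0.47893864 0.25665984]
  spigot side [0.47902702 0.25640455] 334
  stem 0 [nan nan nan] 0
top 889 cell top [0.47683477 0.25454678] 0.25083546218585845
  cell side [0.47653603 0.25658141] 272
  inlet 65 [0.47859551 0.25465436]
  spigot side [0.47855857 0.25513286] 62
  stem 0 [nan nan nan] 0
  return _methods._mean(a, axis=axis, dtype=dtype,
  ret = um.true_divide(
```

Call:
step_arm --pt "-1 0.2 0 0 0" --pt "-1 0.2 0 1 0" --pt "-1 0.2 0 2 0" --pt "-1 0.2 0 2.7 0" --pt "-1 0.2 0 2.7 0"

```text
time_s: 9.3
tool_pos: [0.4775, 0.2556, 0.2131]
orientation: [0.001, 1.0, 0.002, -0.001]
ft_force: [0.8, 0.4, -2.2]
grip_width: 0.0555
```

Call:
step_arm --pt "-1 0 0 0.3 0" --pt "-1 0 0 0.6 0" --pt "-1 0 0 0.9 0" --pt "-1 0 0 1.2 0" --pt "-1 0 0 1.2 0"

```text
time_s: 9.93
tool_pos: [0.4778, 0.2558, 0.2018]
orientation: [0.0, 1.0, 0.002, -0.0]
ft_force: [0.2, 0.2, -1.7]
grip_width: 0.055
```

Run:
```python
from h import *
st(); s=snapshot('side'); save(s,'c.png')
a=cv2.imread('pics/c.png'); cv2.imwrite('pics/c1.png',cv2.resize(a[270:410,290:460],(0,0),fx=3,fy=3,interpolation=cv2.INTER_CUBIC))
for l in ['cell_centre','inlet']: print(l,[(np.round(d['xyz'],4).tolist(),round(d['score'],2)) for d in landmark_of(l,'side') if d['xyz'][2]>.1])
```

```text
time_s 9.925
tool_pos [0.4778 0.2558 0.2018]
orientation [ 2.0e-04  1.0e+00  2.5e-03 -2.0e-04]
ft_force [ 0.2498  0.2204 -1.7435]
wrist_torque [-0.1018  0.0547 -0.027 ]
grip_width 0.055
q [-1.0274  0.3113  0.578   1.9024 -0.2019  0.9858 -0.3542]
cell_centre [([0.4801, 0.2572, 0.1976], 0.61), ([0.5973, 0.2031, 0.1146], 0.42)]
inlet [([0.4767, 0.2536, 0.1378], 0.97)]
```

View pics/c1.png

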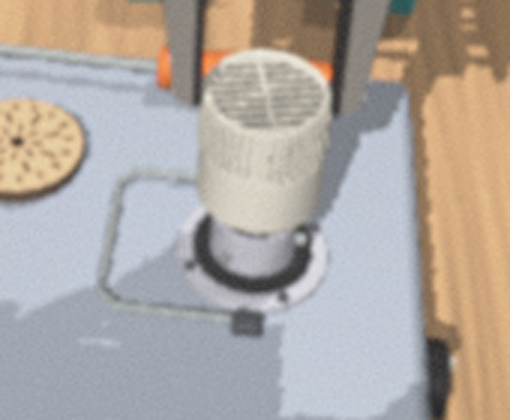

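The stem is over the eye, and the rim at about (262,225) in the crop sits just above the spigot. There is no contact force, so I'll lower on gently.

Call:
step_arm --pt "-1 0 0 0.4 0" --pt "-1 0 0 0.8 0" --pt "-1 0 0 1.2 0" --pt "-1 0 0 1.6 0" --pt "-1 0 0 1.6 0"

```text
time_s: 10.7
tool_pos: [0.4777, 0.2557, 0.1856]
orientation: [0.0, 1.0, 0.002, -0.0]
ft_force: [-1.3, -0.9, -1.4]
grip_width: 0.0552
```

Call:
step_arm --pt "-1 0 0 0.3 0" --pt "-1 0 0 0.5 0" --pt "-1 0 0 0.7 0" --pt "-1 0 0 0.8 0" --pt "-1 0 0 0.8 0"

```text
time_s: 11.32
tool_pos: [0.4779, 0.2558, 0.1779]
orientation: [0.0, 1.0, 0.002, -0.0]
ft_force: [0.3, -0.0, -1.8]
grip_width: 0.0551
```

Call:
step_arm --pt "-1 0 0 0.1 0" --pt "-1 0 0 0.2 0" --pt "-1 0 0 0.3 0" --pt "-1 0 0 0.4 0" --pt "-1 0 0 0.4 0"

```text
time_s: 11.95
tool_pos: [0.478, 0.256, 0.1744]
orientation: [-0.0, 1.0, 0.002, 0.0]
ft_force: [-1.2, -0.5, 2.5]
grip_width: 0.0549
```

Call:
step_arm --pt "-1 0 0 0.1 0" --pt "-1 0 0 0.2 0" --pt "-1 0 0 0.3 0" --pt "-1 0 0 0.3 0"

```text
time_s: 12.45
tool_pos: [0.4783, 0.2566, 0.1736]
orientation: [-0.001, 1.0, 0.002, 0.0]
ft_force: [-6.4, -2.4, 19.6]
grip_width: 0.0554
```

Contact came at TCP z 0.1744, matching the lip resting on the pins. I'll back off to a light push and turn in small steps, watching for the drop.

Call:
step_arm --pt "-1 0 0 -0.12 0" --pt "-1 0 0 -0.12 3" --pt "-1 0 0 -0.12 6" --pt "-1 0 0 -0.12 9" --pt "-1 0 0 -0.12 9"

```text
time_s: 13.08
tool_pos: [0.4791, 0.2565, 0.174]
orientation: [-0.001, 0.997, -0.076, 0.001]
ft_force: [-1.7, -1.2, 10.8]
grip_width: 0.0552
```

Call:
step_arm --pt "-1 0 0 0 3" --pt "-1 0 0 0 6" --pt "-1 0 0 0 9" --pt "-1 0 0 0 9"

```text
time_s: 13.58
tool_pos: [0.4791, 0.2565, 0.1739]
orientation: [-0.001, 0.988, -0.154, 0.001]
ft_force: [-0.4, -2.1, 11.0]
grip_width: 0.0554
```

Call:
step_arm --pt "-1 0 0 0 3" --pt "-1 0 0 0 6" --pt "-1 0 0 0 9" --pt "-1 0 0 0 9"

```text
time_s: 14.08
tool_pos: [0.4792, 0.2566, 0.1739]
orientation: [-0.001, 0.973, -0.231, 0.001]
ft_force: [-1.3, -0.1, 10.5]
grip_width: 0.0553
```

Call:
step_arm --pt "-1 0 0 0 3" --pt "-1 0 0 0 6" --pt "-1 0 0 0 9" --pt "-1 0 0 0 9"

```text
time_s: 14.58
tool_pos: [0.4794, 0.2568, 0.1739]
orientation: [-0.002, 0.952, -0.307, 0.001]
ft_force: [-1.8, 0.5, 9.9]
grip_width: 0.0551
```

Call:
step_arm --pt "-1 0 0 0 3" --pt "-1 0 0 0 6" --pt "-1 0 0 0 9" --pt "-1 0 0 0 9"

```text
time_s: 15.08
tool_pos: [0.4794, 0.2565, 0.1739]
orientation: [-0.002, 0.925, -0.381, 0.001]
ft_force: [-1.8, -1.0, 10.8]
grip_width: 0.055
```

Call:
step_arm --pt "-1 0 0 0 3" --pt "-1 0 0 0 6" --pt "-1 0 0 0 9" --pt "-1 0 0 0 9"

```text
time_s: 15.58
tool_pos: [0.4793, 0.2565, 0.1739]
orientation: [-0.002, 0.892, -0.452, 0.001]
ft_force: [-1.2, -0.4, 10.4]
grip_width: 0.0552
```

Run:
```python
from h import *
st()
```

```text
time_s 15.575
tool_pos [0.4793 0.2565 0.1739]
orientation [-1.600e-03  8.920e-01 -4.521e-01  7.000e-04]
ft_force [-1.176  -0.4301 10.3908]
wrist_torque [-0.2044  0.5474 -0.0705]
grip_width 0.0552
q [-1.1739  0.3895  0.7799  1.9362 -0.3367  0.9456 -1.1701]
```

Call:
step_arm --pt "-1 0 0 0 3" --pt "-1 0 0 0 6" --pt "-1 0 0 0 9" --pt "-1 0 0 0 9"

```text
time_s: 16.08
tool_pos: [0.4796, 0.2562, 0.1736]
orientation: [-0.002, 0.854, -0.521, 0.001]
ft_force: [-0.4, -0.6, 7.5]
grip_width: 0.0553
```

Call:
step_arm --pt "-1 0 0 0 3" --pt "-1 0 0 0 6" --pt "-1 0 0 0 9" --pt "-1 0 0 0 9"

```text
time_s: 16.58
tool_pos: [0.4778, 0.2558, 0.1719]
orientation: [0.0, 0.811, -0.586, 0.0]
ft_force: [0.4, -0.5, -1.8]
grip_width: 0.0551
```

The force fell to free weight and the TCP went down 2 mm, so the keyways are over the pins. I'll lower towards the seal.

Call:
step_arm --pt "-1 0 0 0.15 0" --pt "-1 0 0 0.3 0" --pt "-1 0 0 0.45 0" --pt "-1 0 0 0.6 0" --pt "-1 0 0 0.6 0"

```text
time_s: 17.2
tool_pos: [0.4779, 0.2558, 0.1661]
orientation: [0.0, 0.81, -0.586, -0.0]
ft_force: [-0.1, -0.7, -2.0]
grip_width: 0.0549
```

Run:
```python
from h import *
st()
```

```text
time_s 17.2
tool_pos [0.4779 0.2558 0.1661]
orientation [ 1.000e-04  8.104e-01 -5.858e-01 -0.000e+00]
ft_force [-0.1432 -0.668  -1.9663]
wrist_torque [-0.0532  0.1161  0.0367]
grip_width 0.0549
q [-1.2222  0.4209  0.8491  1.9466 -0.3881  0.9447 -1.4352]
```

Call:
step_arm --pt "-1 0 0 0.1 0" --pt "-1 0 0 0.2 0" --pt "-1 0 0 0.3 0" --pt "-1 0 0 0.4 0" --pt "-1 0 0 0.4 0"

```text
time_s: 17.82
tool_pos: [0.478, 0.2559, 0.1624]
orientation: [-0.0, 0.81, -0.586, -0.0]
ft_force: [-0.2, -0.8, 2.6]
grip_width: 0.0553
```

Call:
step_arm --pt "-1 0 0 0.1 0" --pt "-1 0 0 0.2 0" --pt "-1 0 0 0.3 0" --pt "-1 0 0 0.3 0" --pt "-1 0 0 0.3 0"

```text
time_s: 18.45
tool_pos: [0.4782, 0.2559, 0.1604]
orientation: [-0.0, 0.81, -0.586, -0.0]
ft_force: [-4.4, -1.9, 15.1]
grip_width: 0.055
```

Call:
step_arm --pt "-1 0 0 0 0" --pt "-1 0 0 0.05 0" --pt "-1 0 0 0.1 0" --pt "-1 0 0 0.1 0" --pt "-1 0 0 0.1 0" --grip_force 55

```text
time_s: 19.08
tool_pos: [0.4782, 0.2559, 0.1603]
orientation: [-0.001, 0.81, -0.586, -0.001]
ft_force: [-7.1, -3.4, 22.0]
grip_width: 0.0545
```

Run:
```python
from h import *
st()
for n in ['side','top']:
    s=snapshot(n); save(s,'d_%s.png'%n); w=pts(s); x,y,z=np.moveaxis(w,-1,0)
    for l in ['cell_centre','cell','slice_small','slice_big','sanding_block','screwdriver']: print(n,l,[(np.round(d['xyz'],4).tolist(),round(d['score'],2)) for d in landmark_of(l,n)][:3])
    m=(np.hypot(x-.478,y-.256)<.027)&(z>.16)&(z<.182); print('cell top z',np.percentile(z[m],[25,50,75,95]))
a=cv2.imread('pics/d_side.png'); cv2.imwrite('pics/d1.png',cv2.resize(a[270:410,270:470],(0,0),fx=3,fy=3,interpolation=cv2.INTER_CUBIC))
st()
```

```text
time_s 19.075
tool_pos [0.4782 0.2559 0.1603]
orientation [-5.000e-04  8.104e-01 -5.859e-01 -8.000e-04]
ft_force [-7.1386 -3.3737 21.9667]
wrist_torque [-0.8779  1.8388 -0.0345]
grip_width 0.0545
q [-1.2145  0.4292  0.8425  1.9507 -0.399   0.9345 -1.4258]
side cell_centre [([0.5601, -0.0851, 0.0276], 0.88), ([0.4804, 0.2541, 0.1556], 0.81)]
side cell [([0.4781, 0.2527, 0.1146], 0.74), ([0.4187, -0.1047, 0.0316], 0.65), ([0.5188, -0.0859, 0.0253], 0.61)]
side slice_small [([0.598, 0.2052, 0.1109], 0.97)]
side slice_big [([0.6829, -0.2252, -0.0002], 0.98)]
side sanding_block []
side screwdriver [([0.5317, 0.1344, 0.1071], 0.69)]
cell top z [0.16910669 0.17019919 0.17142774 0.1729257 ]
top cell_centre [([0.5529, -0.0836, 0.0297], 0.85), ([0.3761, -0.0921, 0.0258], 0.85), ([0.4767, 0.2567, 0.158], 0.62)]
top cell [([0.5096, -0.086, 0.0323], 0.97), ([0.5982, 0.2027, 0.1105], 0.66), ([0.4747, 0.2603, 0.1133], 0.62)]
top slice_small [([0.597, 0.201, 0.1072], 0.71), ([0.5323, 0.1394, 0.1056], 0.54)]
top slice_big [([0.4754, 0.2603, 0.1167], 0.44)]
top sanding_block [([0.445, -0.2517, 0.0007], 0.69)]
top screwdriver [([0.5317, 0.1373, 0.1096], 0.89)]
cell top z [0.16944039 0.17074522 0.17216078 0.17385536]
time_s 19.775
tool_pos [0.4782 0.2559 0.1603]
orientation [-5.000e-04  8.104e-01 -5.858e-01 -8.000e-04]
ft_force [-7.0919 -2.7265 21.8483]
wrist_torque [-0.85    1.8249 -0.0401]
grip_width 0.0547
q [-1.2145  0.4293  0.8425  1.9507 -0.3989  0.9345 -1.4259]
```

View pics/d1.png

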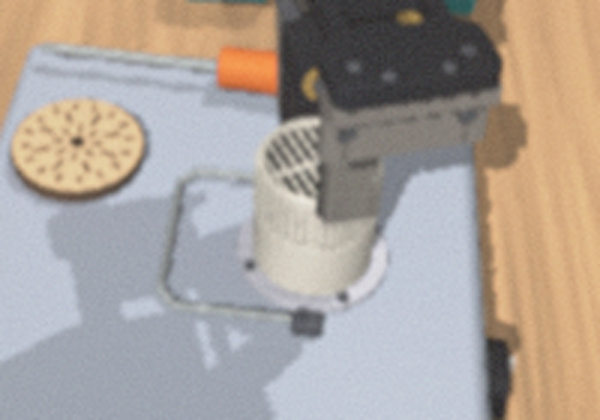

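The side crop shows the cell down on the inlet flange, its lower rim at about (310,290). The slice and the screwdriver haven't moved. The cell dropped 14.1 mm from the lip-on-pins contact, against the 14 mm expected, and the stop is hard.

```bash
python3 -c "
from h import *
print(manip.hand_in()); st()"
```

```text
the job is handed in; nothing more can be done
None
the job is handed in; nothing more can be done
```

The filter cell is fitted to the inlet and pushed fully home. I handed the job in at about 20 s, still gripping at 55 N and pushing down with about 22–24 N.

- **Turning:** I put the stem through the eye and lowered the cell until the lip met the pins at TCP z 0.1744. The keyways dropped over the pins after about 72° in one direction. That is past the 60° you gave because I kept turning one way instead of reversing.
- **Seating:** the cell went down 14.1 mm from the pin contact to z 0.1603, against 14 mm expected. At the end another 1 mm of commanded push moved the TCP only 0.1 mm while the force rose 7 N. That is well above the seal's spring rate, so it is on the hard stop.
- **Pictures:** the last side view shows the rim down on the inlet flange. The small slice, big slice, sanding block and screwdriver are where they were, within detector noise.
- **Disagreements:** the last side view missed the sanding block, but the top view found it in place. The top view's only match for the big slice was a low-score false one on the inlet, but the side view found it in place. The last wrist reading also shows about 7 N sideways and 2 N m while pushing; the TCP held steady under it.

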